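# Roll the chromatography column into its V-block

## Robot

A 7-joint arm with a two-finger parallel gripper is mounted at the origin on the work surface. World frame = base frame: x ahead of the robot, y to its left, z up, the work surface at z = 0. Lengths are in m, angles in rad, forces in N, time in s.
With the tool pointing down it reaches from about 0.35 to 0.9 m from the base axis. Payload 8.1 kg.
Tool frame: the origin (TCP) lies between the finger pads; the fingertips stand 11 mm ahead of it and the grasp point (between the pads) lies 8 mm behind it; z points along the fingers, y is the line along which they close (so a half turn about z gives the same grasp; the last joint's range is limited). The gripper opens to 92 mm and grips with 3 to 60 N. Pads are 19 mm wide; open, the fingers measure 130 mm over their backs; the gripper's body (75 mm by 190 mm) begins 47 mm behind the grasp point.
Start: joints at [0.998, 0.434, 0.025, 1.573, -0.012, 1.134, -0.075], TCP at [0.283, -0.557, 0.238] pointing down, gripper open.
Joint ranges: [-2.62, 2.62], [-0.44, 2.09], [-1.27, 1.32], [0.08, 2.57], [-1.32, 4.46], [0.12, 2], [-2.74, 2.74]. Speed limits (rad/s): [2.22, 2.22, 3.01, 3.01, 3.14, 3.14, 3.14].

## Interface

Orientations are given as a rotation vector (axis times angle).
In Python, from cell import observe, get_image, camera_params, sign_off gives the robot as it stands.
- The arm moves only by the shell command python3 -m pendant 'ROWS' [FORCE]. ROWS is JSON, one flat list of numbers, 7 for each row, row after row: the shift along the tool's x, y, z in m, then the turn, a rotation vector about the tool's x, y, z in rad, then the finger opening in m, from 0 to 0.0918. In form: [dx, dy, dz, rx, ry, rz, jaw, dx, dy, dz, rx, ry, rz, jaw, ...]. A call has 1 to 10 rows; each row shifts and turns the commanded pose from where the row before left it, along the tool's axes as they then stand; what a row does not reach is not made up. A row lasts 1/8 s, in which the tool goes at most 62.5 mm and 10.7 degrees, less where a joint would pass 70% of its speed; a pose out of reach is approached as far as the arm can. A call is refused whole if a number of a shift passes 0.0625 or a number of a turn 0.188, either way. A call with a gripper value outside its range is refused whole. The fingers move at their own pace and stop on an object; FORCE is the grip in N (left out, the last holds). Time passes only in rows, so rows that do not move let the fingers close. It gives the time, the measured TCP pose, the force, the opening and the grip force at its end, in the units of the state.
- observe(): the state, without advancing time (a new reading comes with each control period).
- get_image(name): name is "scene" or "top"; returns the picture (384x512x3 uint8, red, green, blue); there is no depth.
- camera_params(name): a dict with "intrinsics" (3x3 intrinsics, pixels), "eye" and "rotation" of the camera in the world. Camera axes: x right, y down, z forward; pixel columns grow to the right and rows downward; lengths in m; the calibration is good to about 2 mm. A picture is of the moment at which its call begins. camera_params takes no time and is no camera call.
- sign_off(): hands the job in; it is judged then, once.
The state is a dict: "clock": time; "joints": joint angles; "dq": joint speeds; "joint_efforts": joint torques, N m; "position": TCP position; "ee_rot": TCP orientation; "force": force on the tool from outside, world axes, zero at the start; "ft_torque": the same for the moment, N m; "width": opening from 0.0 (shut) to 1.0 (fully open); "gripper_force": force on a finger pad.
Only numpy, scipy, OpenCV 4.12 (cv2) and the standard library are available. Lean on these libraries where they do the work, as an engineer would, in place of code of your own. Each camera call takes 0.05 s, during which the arm holds its last target. There are 200 camera calls.

## Task

Roll the thick steel column along the bench by its side, up the ramp and into the groove of the white V-block, then push it endways along the groove until its end touches the steel end stop. Use only the fingertips or the outside of the fingers: do not pick the column up or just slide it across the bench, and leave the slim column and everything else where they are. Finish with the column lying still in the groove and the hand clear.

Things in the scene. Friction and masses are not known exactly. Their poses are not given: they have to be found in the camera images.
- column: Thick steel column: round bar 32 mm across, 140 mm long, plus an 18 mm wide, 10 mm long fitting on each end (160 mm overall), 0.35-0.6 kg. Origin mid-length on its axis (16 mm above the bench); x along the bar; y, z turn as it rolls. Starts on the bench at the cradle's +y or -y side, middle 120-170 mm from the groove, 15-45 mm towards cradle -x of home, within 0.2 rad of parallel. Soon stops rolling when let go.
- cradle: Low V-block of slippery white plastic, fixed. Origin on the bench under the groove's middle; x along the groove to the end stop (away from the robot), y across, z up. Groove 140 mm long (x -70 to 70), open at -x; walls slope 30 deg from its bottom (3.7 mm high) to rims 11.5 mm high at y = +-13.5 mm. Outside each rim a 16 deg ramp goes down to the bench at y = +-53.5 mm.
- cradle_stop (a point): Middle of the face of the upright steel end stop, at cradle x = 80 mm, y = 0, 22 mm above the bench. The stop is 34 mm wide, 36 mm high and 12 mm thick; axes as the cradle's. The column's end fitting must touch this face.
- cradle_home (a point): Where the middle of the thick column's axis lies when the column is seated in the groove with its end fitting against the stop: on the cradle's x = 0, y = 0, 22.2 mm above the bench. Axes as the cradle's.
- slim_column: A slim steel column, 18 mm in diameter and 100 mm long (116 mm with its thin end fittings), lying on the bench on the other side of the V-block. Origin at its middle on the axis, x along it. Not part of the job: leave it alone.
- jar: A clear jar with a white lid, 60 mm in diameter, 75 mm tall, standing beyond the end stop. Origin under its centre. Leave it alone.
- beaker: A glass beaker 64 mm in diameter, 85 mm tall, standing beyond the end stop. Origin under its centre. Leave it alone.
- flask: An amber bottle 70 mm in diameter, 150 mm tall, standing off to the -y side. Origin under its centre. Leave it alone.
- spanner: A steel spanner 150 mm long lying flat, far off to the +y side. Leave it alone.
There are look-alikes about, which are no part of the job. What is shaped like the column but pink is not meant.

How it is judged:
By the outcome, as a careful person would: the job done as asked, in the order asked, and still so for the second after the job is handed in, with the robot touching nothing.
It also fails if it takes over 48 s, if anything falls off the work surface, if the arm or the gripper's body presses on something with over 40 N, if the wrist force passes 120 N, or if a joint passes its speed limit or range.

## Working session

There is one attempt and no reset: what is moved stays moved. The work goes in short steps, Python scripts to look and compute and a shell command to move; the robot and the scene stay as the last step left them, time stands still between calls to the robot, and variables do not carry over. Pictures are saved under pics/ and viewed, at most 11 in all, crops included, and the job is handed in when it is done.

```bash
mkdir -p pics
python3 - <<'E'
from cell import *
import cv2,numpy as np
print(observe())
for n in("scene","top"):
    im=get_image(n); cv2.imwrite(f"pics/{n}0.png",cv2.cvtColor(im,cv2.COLOR_RGB2BGR)); print(camera_params(n))
a=cv2.imread("pics/scene0.png");b=cv2.imread("pics/top0.png")
E
ls
```

```text
{'clock': 0.0, 'joints': array([ 0.9983665 ,  0.4352092 ,  0.02498406,  1.57413354, -0.01158857,
        1.13402202, -0.07513272]), 'dq': array([-0.00100902, -0.00028605, -0.00075365,  0.00196664, -0.00062169,
        0.00057687, -0.00106354]), 'joint_efforts': array([-1.08574535e-03, -6.67874551e+01,  9.84588079e-01, -3.14462328e+01,
       -6.05271477e-02,  4.26978758e-02,  9.56398480e-05]), 'position': array([ 0.28266152, -0.55684329,  0.23693958]), 'ee_rot': array([-3.05385064e+00, -7.30714967e-01,  8.38590825e-04]), 'force': array([-0.01957569, -0.30175491, -0.25314232]), 'ft_torque': array([-0.0399737 , -0.03163806,  0.01422481]), 'gripper_force': 0.0, 'width': 0.9972853307024535}
{'intrinsics': array([[409.54844942,   0.        , 259.52321614],
       [  0.        , 409.54844942, 190.58342544],
       [  0.        ,   0.        ,   1.        ]]), 'eye': array([1.57930808, 0.26864487, 0.92805706]), 'rotation': array([-1.47979739, -1.9573627 ,  0.9170556 ])}
{'intrinsics': array([[487.27718219,   0.        , 248.09875413],
       [  0.        , 487.27718219, 194.18294387],
       [  0.        ,   0.        ,   1.        ]]), 'eye': array([ 0.34448409, -0.01442392,  1.35826418]), 'rotation': array([-2.15992951,  2.09891478, -0.17719931])}
pics
```

View pics/top0.png

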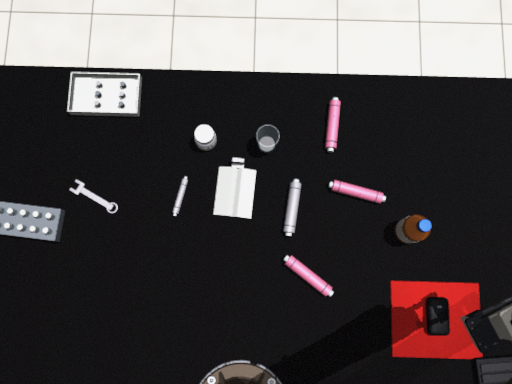

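View pics/scene0.png

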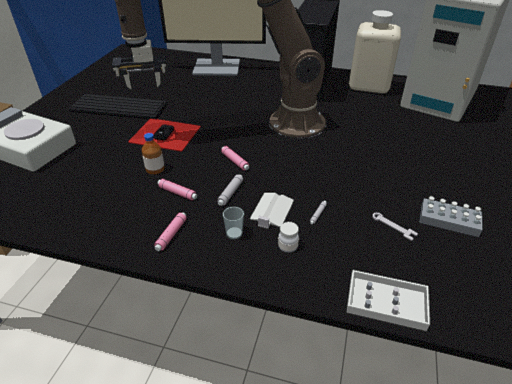

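The top view shows the grey thick column at about (292,207) and the white V-block at (236,192) with its stop at (238,163). The slim column is at (180,196). The look-alikes at (333,125), (358,191) and (309,276) are all pink, so the column meant is the only thick grey one, at (292,207). Next I'll measure it and confirm with an enlarged crop.

```bash
cat > h.py <<'E'
import numpy as np,cv2
from scipy.spatial.transform import Rotation as R
from cell import *
def ray(n,px,z):
    p=camera_params(n);M=R.from_rotvec(p["rotation"]).as_matrix()
    px=np.atleast_2d(px).astype(float)
    d=(np.c_[px,np.ones(len(px))]@np.linalg.inv(p["intrinsics"]).T)@M.T
    z=np.broadcast_to(z,len(px))
    return p["eye"]+d*((z-p["eye"][2])/d[:,2])[:,None]
def proj(n,X):
    p=camera_params(n);M=R.from_rotvec(p["rotation"]).as_matrix()
    c=(np.atleast_2d(X)-p["eye"])@M; q=c@p["intrinsics"].T
    return q[:,:2]/q[:,2:]
def blob(im,box,lo,hi=255,sat=40):
    """largest greyish blob inside box x0,y0,x1,y1"""
    m=np.zeros(im.shape[:2],np.uint8);x0,y0,x1,y1=box
    g=im.astype(int);k=(g.min(2)>=lo)&(g.max(2)<=hi)&(g.max(2)-g.min(2)<sat)
    m[y0:y1,x0:x1]=k[y0:y1,x0:x1]*255
    n,l,s,c=cv2.connectedComponentsWithStats(m)
    i=1+np.argmax(s[1:,4]);return (l==i).astype(np.uint8)
E
python3 - <<'E'
from h import *
im=cv2.cvtColor(cv2.imread("pics/top0.png"),cv2.COLOR_BGR2RGB)
m=blob(im,(270,170,315,245),60)
c=cv2.findContours(m,0,1)[0][0];r=cv2.minAreaRect(c);print("col",r,m.sum())
b=cv2.boxPoints(r);print(ray("top",b,.016)); print(ray("top",[r[0]],.016))
ys,xs=np.nonzero(m);P=ray("top",np.c_[xs,ys],.016)[:,:2];mu=P.mean(0);u,s,v=np.linalg.svd(P-mu,full_matrices=0);print("pca",mu,v[0],np.ptp((P-mu)@v[0]),np.ptp((P-mu)@v[1]))
m=blob(im,(205,150,262,225),120)
c=cv2.findContours(m,0,1)[0][0];print("cr",cv2.minAreaRect(c),cv2.approxPolyDP(c,3,True)[:,0].tolist())
print(proj("top",[[.5,0,0],[.6,0,0],[.5,-.1,0]]))
cv2.imwrite("pics/crop.png",cv2.resize(cv2.imread("pics/top0.png")[140:250,160:320],None,fx=5,fy=5,interpolation=cv2.INTER_CUBIC))
E
```

```text
col ((292.342041015625, 206.82379150390625), (11.798951148986816, 58.39299011230469), 8.652542114257812) 636
[[ 0.46552717 -0.10107099  0.016     ]
 [ 0.62861752 -0.12299902  0.016     ]
 [ 0.62445257 -0.15582605  0.016     ]
 [ 0.46155777 -0.13325227  0.016     ]]
[[ 0.54420921 -0.12817956  0.016     ]]
pca [ 0.54427208 -0.12797873] [-0.99169955  0.1285768 ] 0.16446723969443577 0.032706485255491205
cr ((234.7328338623047, 189.81533813476562), (38.781158447265625, 53.185585021972656), 6.581944942474365) [[220, 166], [213, 214], [251, 218], [256, 171], [244, 168], [243, 164]]
[[245.86427432 221.97558083]
 [246.91003012 186.90416081]
 [281.56628742 222.99101924]]
```

View pics/crop.png

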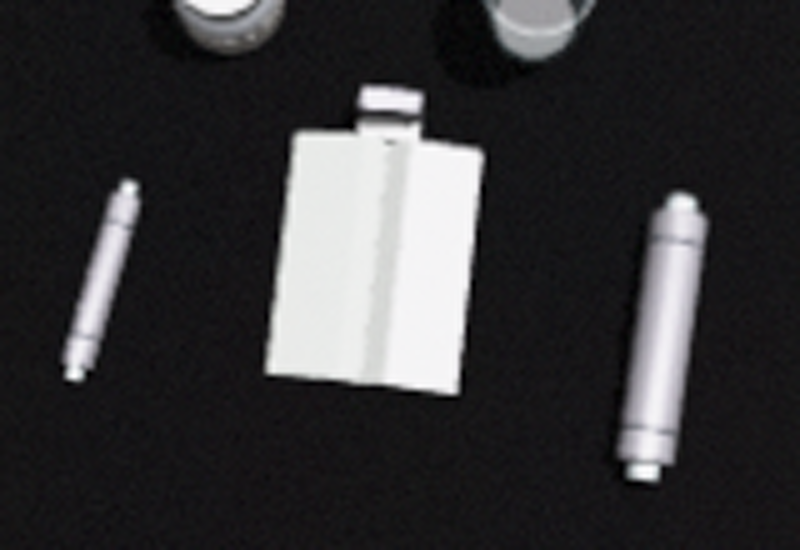

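The crop confirms it: the thick grey bar with end fittings is at crop (663,335), image (292.5,207). The block's corners are at crop (294,130), (484,150), (459,395) and (266,375).

```bash
cat >> h.py <<'E'
crop=np.array([[294,130],[484,150],[459,395],[266,375]])
C4=ray("top",(crop+.5)/5-.5+[160,140],0)[:,:2]   # +x+y, +x-y, -x-y, -x+y
ex=(C4[0]+C4[1]-C4[2]-C4[3]);ex/=np.linalg.norm(ex);ey=np.array([-ex[1],ex[0]])
O=C4.mean(0);yaw=np.arctan2(ex[1],ex[0])
def incr(P): return (np.atleast_2d(P)[:,:2]-O)@np.c_[ex,ey]
def goto(cx,cy,z,yw=None):
    """shift in tool axes after a turn rz to tool y along yaw"""
    s=observe();T=R.from_rotvec(s["ee_rot"]).as_matrix();yw=yaw if yw is None else yw
    d=np.r_[O+cx*ex+cy*ey,z]-s["position"]
    ty=np.arctan2(T[1,1],T[0,1]);rz=-(yw-ty)
    print("tool shift now",np.round(T.T@d,4),"rz",round(rz,4),"tcp in cradle",np.round(incr(s["position"])[0],4),s["position"][2].round(4),"tilt",np.round(T[:,2],3),"F",s["force"].round(2),"t",s["clock"])
E
python3 - <<'E'
from h import *
print("C4",C4,"sides",[np.linalg.norm(C4[i]-C4[i-1]) for i in range(4)],"O",O,"yaw",yaw)
print("col",incr([.54427,-.12798]),"yaw",np.arctan2(-.12858,.9917)-yaw)
# stop top face centre check, height 36mm
print("stop top",incr(ray("top",((np.array([[391,100]])+.5)/5-.5+[160,140]),.036)))
for n,p in dict(pink1=(309,276),pink1end=(288,259),pink2end=(331,184),beaker=(267,144),jar=(205,140),slim=(180,196)).items(): print(n,incr(ray("top",[p],.016)))
goto(-.03,-.19,.1)
E
```

```text
C4 [[ 0.65961902  0.08327344]
 [ 0.65098845 -0.02559812]
 [ 0.50995278 -0.01523659]
 [ 0.51815776  0.09346   ]] sides [np.float64(0.14182755281835363), np.float64(0.10921311301035182), np.float64(0.1414157691975145), np.float64(0.10900582446056252)] O [0.5846795  0.03397468] yaw -0.0726095189799429
col [[-0.02855391 -0.16445948]] yaw -0.056327330784754645
stop top [[ 0.08551597 -0.00049432]]
pink1 [[-0.21315571 -0.22596907]]
pink1end [[-0.17329859 -0.16523911]]
pink2end [[ 0.04677223 -0.2669364 ]]
beaker [[ 0.14410813 -0.07740622]]
jar [[0.13806437 0.09955917]]
slim [[-0.02982757  0.15025529]]
tool shift now [ 0.413  -0.2427  0.1373] rz -1.0284 tcp in cradle [-0.2583 -0.6112] 0.237 tilt [-0.001  0.001 -1.   ] F [-0.17  0.01  0.4 ] t 0.1
```

```bash
python3 -m pendant '[0.02,-0.01,0,0,0,0,0.085, 0.045,-0.027,0,0,0,0,0.085, 0.045,-0.027,0,0,0,0,0.085, 0.045,-0.027,0,0,0,0,0.085, 0.045,-0.027,0,0,0,0,0.085, 0.045,-0.027,0,0,0,0,0.085, 0.045,-0.027,0,0,0,0,0.085, 0.045,-0.027,0,0,0,0,0.085, 0.04,-0.024,0,0,0,0,0.085, 0,0,0,0,0,0,0.085]' 5
python3 -m pendant '[0,0,0.01,0,0,-0.122,0.085, 0,0,0.01,0,0,-0.122,0.085, 0,0,0.01,0,0,-0.122,0.085, 0,0,0.01,0,0,-0.122,0.085, 0,0,0.01,0,0,-0.122,0.085, 0,0,0.01,0,0,-0.122,0.085, 0,0,0.01,0,0,-0.122,0.085, 0,0,0.01,0,0,-0.118,0.085, 0,0,0,0,0,0,0.085]'
python3 -c "
from h import *
goto(-.028,-.215,.021,-.129)"
```

```text
clock: 1.35
position: [0.5183, -0.1825, 0.2377]
ee_rot: [-3.05, -0.743, -0.002]
force: [-1.0, 0.1, -1.0]
width: 0.925
gripper_force: 0.0
clock: 2.48
position: [0.5153, -0.1886, 0.1571]
ee_rot: [-2.36, -2.071, 0.002]
force: [0.1, 1.1, 0.4]
width: 0.927
gripper_force: 0.0
tool shift now [0.0134 0.0246 0.136 ] rz -0.0011 tcp in cradle [-0.0531 -0.227 ] 0.1571 tilt [-0.002  0.    -1.   ] F [0.08 1.1  0.44] t 2.475
```

```bash
python3 -m pendant '[0.002,0.006,0.02,0,0,0,0.085, 0.002,0.006,0.025,0,0,0,0.085, 0.002,0.006,0.025,0,0,0,0.085, 0.002,0.007,0.025,0,0,0,0.085, 0.002,0,0.025,0,0,0,0.085, 0,0,0.016,0,0,0,0.085, 0,0,0,0,0,0,0.085, 0,0,0,0,0,0,0.085]'
python3 -c "
from h import *
goto(-.028,-.19,.021,-.129)
cv2.imwrite('pics/s1.png',cv2.cvtColor(cv2.resize(get_image('scene')[110:270,140:340],None,fx=4,fy=3.75,interpolation=2),4))"
```

```text
clock: 3.48
position: [0.5429, -0.1822, 0.0224]
ee_rot: [2.36, 2.072, 0.001]
force: [0.4, -0.9, 0.6]
width: 0.927
gripper_force: 0.0
tool shift now [ 0.0285 -0.0037  0.0013] rz -0.0006 tcp in cradle [-0.026  -0.2186] 0.0224 tilt [ 0.001 -0.    -1.   ] F [ 0.41 -0.92  0.59] t 3.475
```

View pics/s1.png

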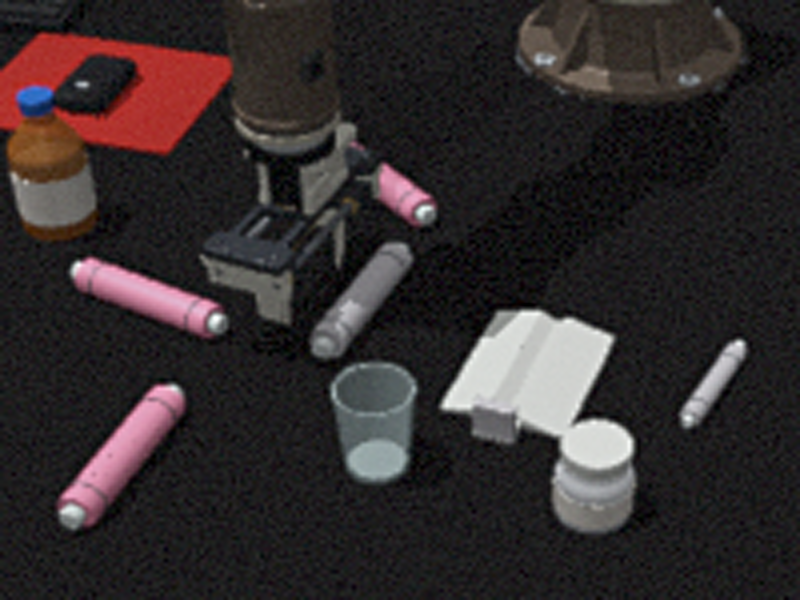

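```bash
python3 -m pendant '[0.008,-0.002,0.001,0,0,0,0.085, 0.008,0,0,0,0,0,0.085, 0.006,0,0,0,0,0,0.085, 0.004,0,0,0,0,0,0.085, 0.004,0,0,0,0,0,0.085, 0.004,0,0,0,0,0,0.085, 0.004,0,0,0,0,0,0.085, 0.004,0,0,0,0,0,0.085, 0.004,0,0,0,0,0,0.085, 0.004,0,0,0,0,0,0.085]'
python3 -c "
from h import *
goto(-.028,-.0815,.021)
im=get_image('top');cv2.imwrite('pics/t1.png',cv2.cvtColor(cv2.resize(im[140:250,160:320],None,fx=5,fy=5,interpolation=2),4))"
```

```text
clock: 4.78
position: [0.5469, -0.1319, 0.0207]
ee_rot: [2.36, 2.074, -0.0]
force: [0.2, -0.8, -0.3]
width: 0.928
gripper_force: 0.1
tool shift now [ 0.0864 -0.0073 -0.0003] rz -0.0565 tcp in cradle [-0.0256 -0.1682] 0.0207 tilt [ 0. -0. -1.] F [ 0.17 -0.84 -0.3 ] t 4.775
```

View pics/t1.png

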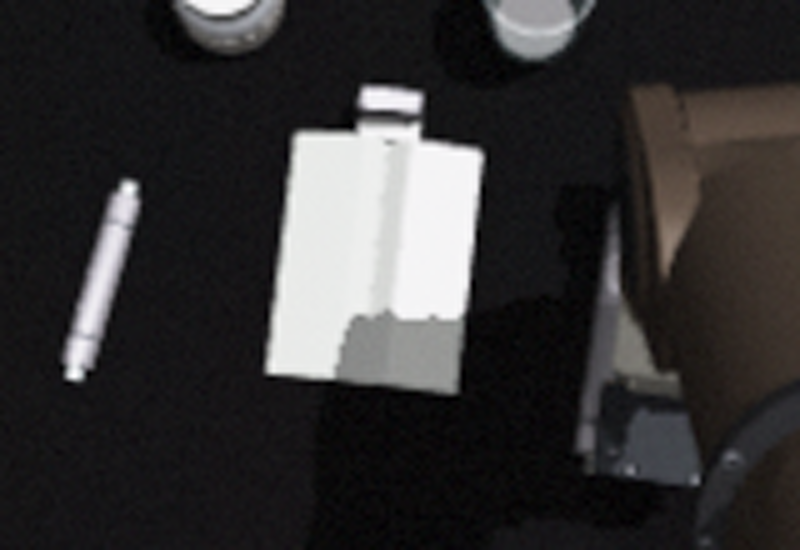

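The column is rolling ahead of the fingers: its left edge now runs from crop (578,455) to (612,205), and the forces are tiny. I'll carry on, turning parallel to the groove.

```bash
python3 -m pendant '[0.004,0,0,0,0,-0.006,0.085, 0.005,0,0,0,0,-0.007,0.085, 0.005,0,0,0,0,-0.007,0.085, 0.005,0,0,0,0,-0.007,0.085, 0.005,0,0,0,0,-0.007,0.085, 0.005,0,0,0,0,-0.007,0.085, 0.005,0,0,0,0,-0.007,0.085, 0.005,0,0,0,0,-0.006,0.085, 0.005,0,0,0,0,-0.003,0.085, 0.005,0,0,0,0,0,0.085]'
python3 -m pendant '[0.005,0,0,0,0,0,0.085, 0.005,0,0,0,0,0,0.085, 0.005,0,0,0,0,0,0.085, 0.005,0,0,0,0,0,0.085, 0.005,0,0,0,0,0,0.085, 0.004,0,0,0,0,0,0.085, 0.003,0,0,0,0,0,0.085]'
python3 -c "
from h import *
goto(-.028,-.0815,.021)
im=get_image('top');cv2.imwrite('pics/t2.png',cv2.cvtColor(cv2.resize(im[140:250,160:320],None,fx=5,fy=5,interpolation=2),4))"
```

```text
clock: 6.08
position: [0.5517, -0.0831, 0.0207]
ee_rot: [2.3, 2.14, -0.0]
force: [-0.7, -0.5, -0.5]
width: 0.927
gripper_force: 0.1
clock: 6.95
position: [0.554, -0.0512, 0.0207]
ee_rot: [-2.3, -2.14, 0.0]
force: [-0.3, 0.1, -0.5]
width: 0.928
gripper_force: 0.0
tool shift now [ 0.0057 -0.0036 -0.0003] rz 0.0007 tcp in cradle [-0.0244 -0.0872] 0.0207 tilt [-0.  0. -1.] F [-0.31  0.07 -0.5 ] t 6.95
```

View pics/t2.png

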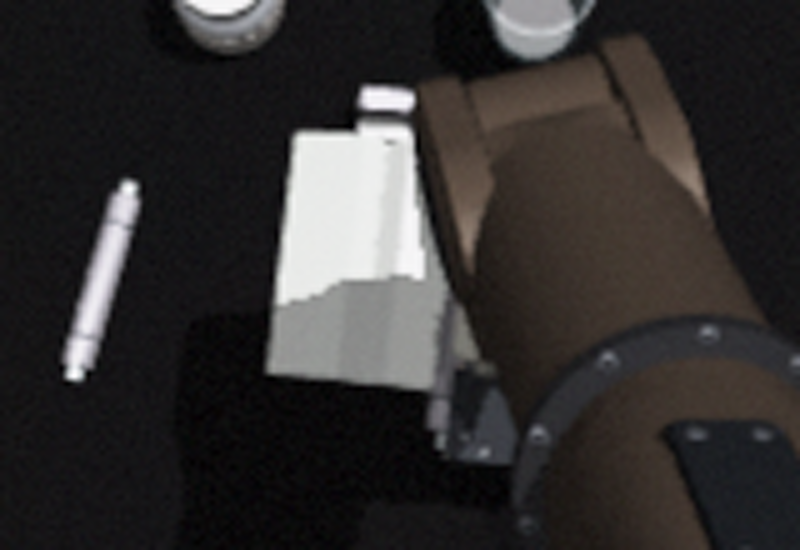

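The column lies just ahead of the fingers at the ramp foot, with its near end at crop (437,450). Next I'll push it up the ramp, lifting the tips slightly.

```bash
python3 -m pendant '[0.003,-0.001,0,0,0,0,0.085, 0.003,-0.001,0,0,0,0,0.085, 0.003,0,-0.0005,0,0,0,0.085, 0.003,0,-0.0005,0,0,0,0.085, 0.003,0,-0.0005,0,0,0,0.085, 0.003,0,-0.0005,0,0,0,0.085, 0.003,0,-0.0005,0,0,0,0.085, 0.003,0,-0.0005,0,0,0,0.085, 0.003,0,-0.0005,0,0,0,0.085, 0.003,0,-0.0005,0,0,0,0.085]'
python3 -m pendant '[0.003,0,-0.0005,0,0,0,0.085, 0.003,0,-0.0005,0,0,0,0.085, 0.003,0,-0.0005,0,0,0,0.085, 0.002,0,-0.0005,0,0,0,0.085, 0.002,0,-0.0005,0,0,0,0.085, 0,0,0,0,0,0,0.085]'
python3 -c "
from h import *
goto(-.028,-.027,.027)
im=get_image('scene');cv2.imwrite('pics/s2.png',cv2.cvtColor(cv2.resize(im[150:250,210:340],None,fx=6,fy=6,interpolation=2),4))"
```

```text
clock: 8.25
position: [0.5542, -0.0213, 0.0248]
ee_rot: [2.3, 2.14, -0.0]
force: [-0.7, -4.5, 1.9]
width: 0.929
gripper_force: 1.9
clock: 9.0
position: [0.5552, -0.008, 0.0273]
ee_rot: [-2.3, -2.14, -0.001]
force: [0.3, -1.9, 0.1]
width: 0.925
gripper_force: 1.1
tool shift now [ 0.017  -0.0016  0.0003] rz 0.0009 tcp in cradle [-0.0264 -0.044 ] 0.0273 tilt [ 0.  0. -1.] F [ 0.28 -1.86  0.14] t 9.0
```

View pics/s2.png

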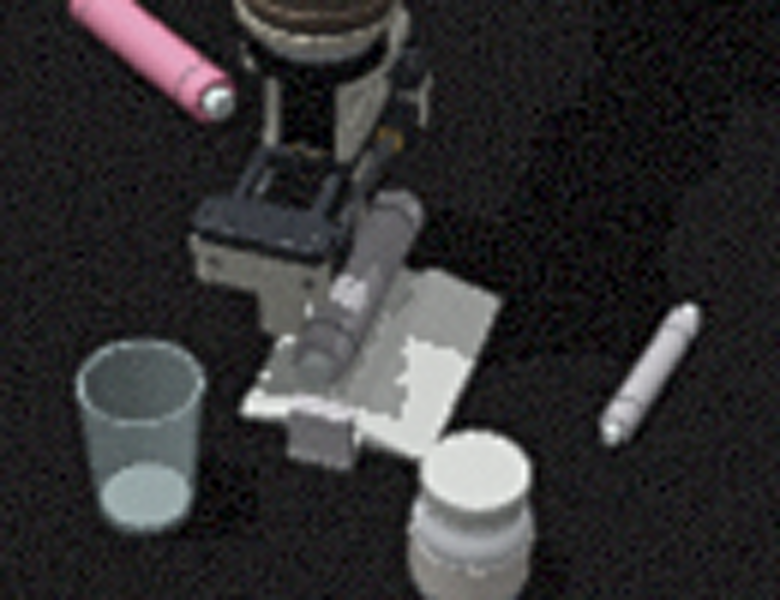

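The column is high on the ramp near the rim, with its far end at crop (320,360), just short of the stop at (320,435). A little more will tip it into the groove.

```bash
python3 -m pendant '[0.002,0,0,0,0,0,0.085, 0.002,0,0,0,0,0,0.085, 0.002,0,0,0,0,0,0.085, 0.002,0,0,0,0,0,0.085, 0.002,0,0,0,0,0,0.085, 0.002,0,0,0,0,0,0.085, 0.002,0,0,0,0,0,0.085, 0,0,0,0,0,0,0.085, 0,0,0,0,0,0,0.085]'
python3 -c "
from h import *
goto(-.028,-.06,.05)
im=get_image('scene');cv2.imwrite('pics/s3.png',cv2.cvtColor(cv2.resize(im[150:250,210:340],None,fx=6,fy=6,interpolation=2),4))"
```

```text
clock: 10.18
position: [0.5561, 0.0054, 0.0272]
ee_rot: [2.3, 2.14, -0.0]
force: [0.2, 0.0, 0.5]
width: 0.93
gripper_force: 0.0
tool shift now [-0.0294 -0.0016 -0.0228] rz 0.0005 tcp in cradle [-0.0264 -0.0306] 0.0272 tilt [ 0. -0. -1.] F [0.25 0.01 0.47] t 10.175
```

View pics/s3.png

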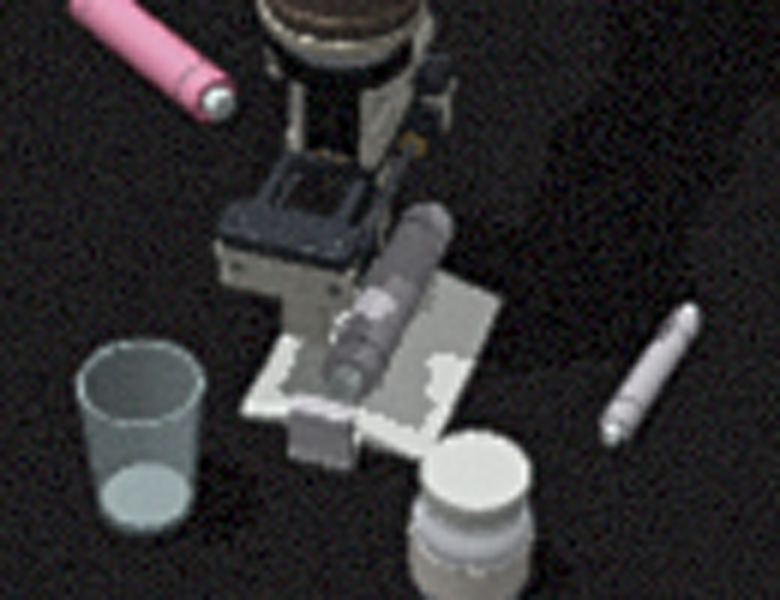

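The force is zero and the column has dropped into the groove (far end at crop (348,380), stop at (322,435)). I'll back off, close the fingers and take a top view before the end push.

```bash
python3 -m pendant '[-0.01,0,0,0,0,0,0.085, -0.02,0,-0.01,0,0,0,0.05, 0,0,-0.025,0,0,0,0, 0,-0.025,-0.025,0,0,0,0, 0,-0.04,0,0,0,0,0, 0,-0.04,0,0,0,0,0, 0.01,-0.03,0,0,0,0,0, 0,0,0,0,0,0,0]'
python3 -c "
from h import *
goto(-.16,0,.03)
im=get_image('top');cv2.imwrite('pics/t3.png',cv2.cvtColor(cv2.resize(im[140:250,160:320],None,fx=5,fy=5,interpolation=2),4))"
```

```text
clock: 11.22
position: [0.4178, -0.0051, 0.0873]
ee_rot: [-2.299, -2.141, 0.003]
force: [0.1, -0.5, 0.5]
width: 0.211
gripper_force: 0.0
tool shift now [0.0511 0.0038 0.0572] rz 0.0013 tcp in cradle [-0.1636 -0.0511] 0.0873 tilt [-0.001 -0.001 -1.   ] F [ 0.12 -0.53  0.47] t 11.225
```

View pics/t3.png

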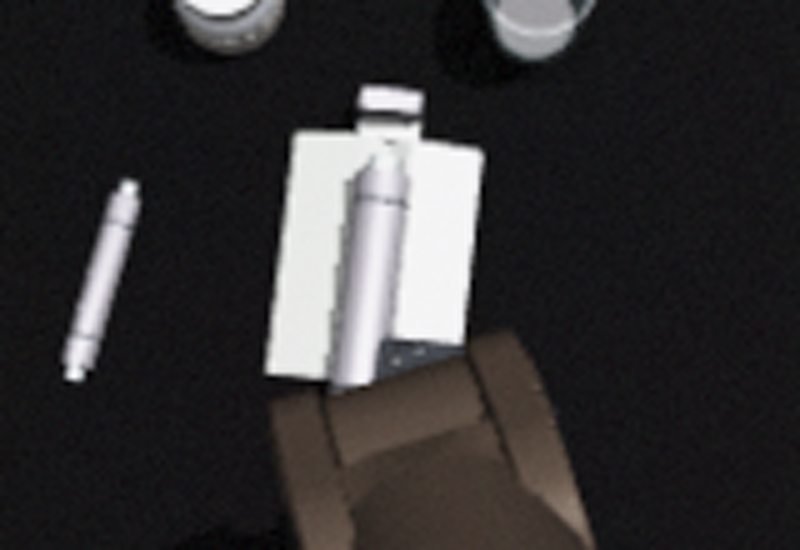

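The column is seated straight in the groove; its far end at crop (385,152) is about 20 mm short of the stop at (390,120). I'll move to just behind its near end.

```bash
python3 -m pendant '[0.02,0,0,0,0,0,0, 0.02,0.002,0,0,0,0,0, 0.011,0.001,0.01,0,0,0,0, 0,0,0.025,0,0,0,0, 0,0,0.025,0,0,0,0, 0,0,0.002,0,0,0,0, 0,0.005,0,0,0,0,0, 0,0.005,0,0,0,0,0, 0,0.005,0,0,0,0,0, 0,0,0,0,0,0,0]'
python3 -c "
from h import *
goto(-.099,0,.025)
print(observe()['width'],'far end',incr(ray('top',((np.array([[385,151]])+.5)/5-.5+[160,140]),.022)))"
```

```text
clock: 12.52
position: [0.4425, 0.0448, 0.0256]
ee_rot: [2.3, 2.139, 0.002]
force: [1.0, -0.5, -0.1]
width: 0.005
gripper_force: 0.0
tool shift now [-0.0005  0.0436  0.0007] rz 0.0001 tcp in cradle [-0.1426  0.0005] 0.0256 tilt [ 0.001  0.    -1.   ] F [ 0.97 -0.48 -0.11] t 12.525
0.005031237049300697 far end [[0.05932115 0.00046166]]
```

```bash
python3 -m pendant '[0,0.005,0,0,0,0,0, 0,0.005,0,0,0,0,0, 0,0.004,0,0,0,0,0, 0,0.004,0,0,0,0,0, 0,0.004,0,0,0,0,0, 0,0.004,0,0,0,0,0, 0,0.004,0,0,0,0,0, 0,0.004,0,0,0,0,0, 0,0.003,0,0,0,0,0, 0,0,0,0,0,0,0]'
python3 -c "
from h import *
goto(-.099,0,.025)"
python3 -m pendant '[0,0.001,0,0,0,0,0, 0,0.001,0,0,0,0,0, 0,0,0,0,0,0,0]'
python3 -c "
from h import *
goto(-.099,0,.025)
im=get_image('scene');cv2.imwrite('pics/s4.png',cv2.cvtColor(cv2.resize(im[150:250,210:340],None,fx=6,fy=6,interpolation=2),4))"
```

```text
clock: 13.78
position: [0.4791, 0.0421, 0.0252]
ee_rot: [2.3, 2.139, 0.001]
force: [-0.1, 0.4, 0.9]
width: 0.006
gripper_force: 0.0
tool shift now [-0.0005  0.0069  0.0003] rz 0.0003 tcp in cradle [-0.1059  0.0005] 0.0252 tilt [ 0.001  0.    -1.   ] F [-0.12  0.37  0.92] t 13.775
clock: 14.15
position: [0.4806, 0.042, 0.0252]
ee_rot: [2.3, 2.14, -0.0]
force: [-1.1, 0.0, 0.3]
width: 0.006
gripper_force: 0.6
tool shift now [-0.0005  0.0054  0.0002] rz 0.0006 tcp in cradle [-0.1044  0.0005] 0.0252 tilt [ 0. -0. -1.] F [-1.05  0.05  0.3 ] t 14.15
```

View pics/s4.png

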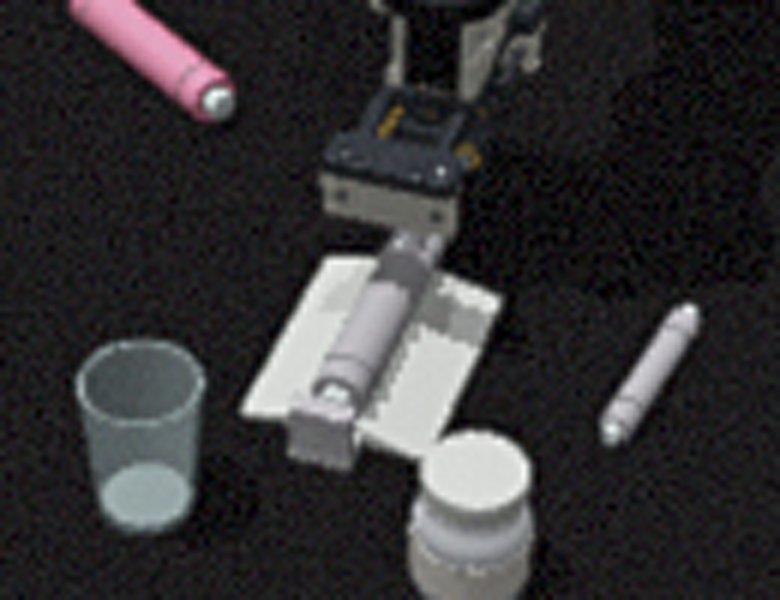

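The fitting at crop (335,392) is now a few millimetres from the stop's top edge at (325,405). I'll creep forward until the force rises.

```bash
python3 -m pendant '[0,0.001,0,0,0,0,0, 0,0.001,0,0,0,0,0, 0,0.001,0,0,0,0,0, 0,0,0,0,0,0,0]' | sed -n '2p;4p'
python3 -m pendant '[0,0.001,0,0,0,0,0, 0,0.001,0,0,0,0,0, 0,0,0,0,0,0,0]' | sed -n '2p;4p'
```

```text
position: [0.4838, 0.0418, 0.0252]
force: [-1.5, 0.4, 0.0]
position: [0.4858, 0.0416, 0.0252]
force: [0.4, 0.2, 0.9]
```

```bash
python3 -m pendant '[0,0.001,0,0,0,0,0, 0,0.001,0,0,0,0,0, 0,0,0,0,0,0,0]' | sed -n '2p;4p'
python3 -m pendant '[0,0.001,0,0,0,0,0, 0,0,0,0,0,0,0]' | sed -n '2p;4p'
python3 -m pendant '[0,0.001,0,0,0,0,0, 0,0,0,0,0,0,0]' | sed -n '2p;4p'
```

```text
position: [0.4877, 0.0415, 0.0252]
force: [-1.7, 0.0, 1.6]
position: [0.4878, 0.0414, 0.0251]
force: [-5.6, 0.1, 2.0]
position: [0.4878, 0.0414, 0.0249]
force: [-7.8, 2.4, 5.2]
```

It has stalled at x = 0.4878 while the force rises to 8 N, so the column is against the stop. I'll withdraw gently.

```bash
python3 -m pendant '[0,0,0,0,0,0,0, 0,-0.001,0,0,0,0,0, 0,-0.001,0,0,0,0,0, 0,-0.002,0,0,0,0,0, 0,-0.005,0,0,0,0,0, 0,-0.02,0,0,0,0,0, 0,-0.02,-0.03,0,0,0,0, 0,-0.02,-0.05,0,0,0,0, -0.03,-0.02,-0.04,0,0,0,0, -0.05,0,0,0,0,0,0]'
python3 -m pendant '[-0.06,0,0,0,0,0,0, -0.06,0,0,0,0,0,0, -0.06,0,0,0,0,0,0, 0,0,0,0,0,0,0, 0,0,0,0,0,0,0]' | head -2
python3 -c "
from h import *
im=get_image('scene');a=cv2.resize(im[180:240,240:320],None,fx=5,fy=5,interpolation=2)
t=get_image('top');b=cv2.resize(t[145:225,205:265],None,fx=5,fy=5,interpolation=2)
o=np.zeros((400,720,3),np.uint8);o[:300,:400]=a;o[:,410:710]=b;cv2.imwrite('pics/f.png',cv2.cvtColor(o,4))"
```

```text
clock: 17.2
position: [0.3961, -0.0314, 0.1481]
ee_rot: [2.292, 2.141, 0.007]
force: [1.4, -1.0, 0.5]
width: -0.0
gripper_force: 0.0
clock: 17.82
position: [0.382, -0.2111, 0.1452]
```

View pics/f.png

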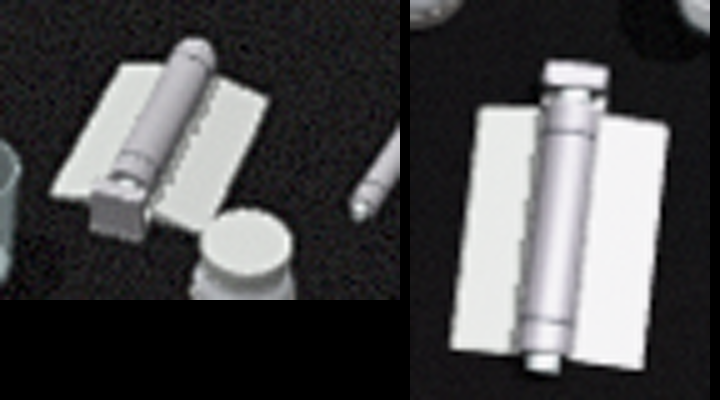

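The column is seated in the groove with its end fitting touching the stop (right panel, (573,92)), and the hand is clear.

```bash
python3 -c "
from cell import *
print(sign_off())"
```

```text
the job is handed in; nothing more can be done
None
```

I rolled the thick steel column up the ramp into the groove and pushed it endways until it touched the end stop; the hand is clear, and I handed the job in at about 18 s.

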